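# Fetch a confectionery bar out of its half-covered caddy

## Robot

A 7-joint arm with a two-finger parallel gripper is mounted at the origin on a cart in front of the work surface, level with it; the furniture and walls round the work are solid. World frame = base frame: x ahead of the robot, y to its left, z up, the work surface at z = 0. Lengths are in m, angles in rad, forces in N, time in s.
With the tool pointing down it reaches from about 0.35 to 0.9 m from the base axis. Payload 8.1 kg.
Tool frame: the origin (TCP) lies midway between the tips of the shut fingers; the grasp point (between the pads) lies 19 mm behind it; z points along the fingers, y is the line along which they close (so a half turn about z gives the same grasp; the last joint's range is limited). The gripper opens to 92 mm and grips with 3 to 60 N. Pads are 19 mm wide; open, the fingers measure 130 mm over their backs; the gripper's body (75 mm by 190 mm) begins 47 mm behind the grasp point.
Start: joints at [-1.445, 0.434, 0.025, 1.573, -0.012, 1.134, -0.075], TCP at [0.142, 0.609, 0.227] pointing down, gripper open.
Joint ranges: [-2.62, 2.62], [-0.44, 2.09], [-1.27, 1.32], [0.08, 2.57], [-1.32, 4.46], [0.12, 2], [-2.74, 2.74]. Speed limits (rad/s): [2.22, 2.22, 3.01, 3.01, 3.14, 3.14, 3.14].

## Interface

Orientations are given as a rotation vector (axis times angle).
In Python, from cell import arm gives the robot as it stands.
- The arm moves only by the tool carry_out, never from a script. Its arguments are lists of equal length, an entry for each row: "claw": the finger opening in cm, from 0 to 9.18; "delta_pos": the shift along the tool's x, y, z in cm, a list of three; "angular": the turn, a rotation vector about the tool's x, y, z in rad, a list of three. In form: {"claw": [claw, ...], "delta_pos": [[dx, dy, dz], ...], "angular": [[ax, ay, az], ...]}. A call has 1 to 20 rows; each row shifts and turns the commanded pose from where the row before left it, along the tool's axes as they then stand; what a row does not reach is not made up. A row lasts 1/10 s, in which the tool goes at most 50 mm and 8.59 degrees, less where a joint would pass 70% of its speed; a pose out of reach is approached as far as the arm can. A call with a gripper value outside its range is refused whole. The fingers move at their own pace and stop on an object; "force" is the grip in N (left out, the last holds). Time passes only in rows, so rows that do not move let the fingers close. It gives the time, the measured TCP pose, the force, the opening and the grip force at its end, in the units of the state.
- arm.observe(): the state, without advancing time (a new reading comes with each control period).
- arm.get_image(name): name is "side" or "top" or "wrist"; returns a dict with "frame" (384x512x3 uint8, red, green, blue), "mtx" (3x3 intrinsics, pixels), "dist" ([k1, k2, p1, p2, k3] as OpenCV has them; the pictures are not rectified), "T" (4x4, takes a point from camera to world coordinates). Camera axes: x right, y down, z forward; pixel columns grow to the right and rows downward; lengths in m; the calibration is good to about 2 mm. A picture is of the moment at which its call begins. There is no depth.
- arm.sign_off(): hands the job in; it is judged then, once.
Trained networks look in a picture, given as the dict that the camera call returned (one of the last four; its "shot" number tells which), for a name from the list of things; names that differ only in an ending like _2 or _b are one class to them, and where a whole thing is asked for, a point or a joint stands for the part that bears it (a point fixed in the world has none). Each returns a list of dicts, best first, with "conf" (0 to 1); they miss things now and then, are a little off and sometimes report something else, mostly with a low value. They report only what shows in the picture. A call takes as long as a camera call.
- arm.look_for(label, picture): "centre" ([column, row] as shares, 0 to 1, of the picture: columns of its width, rows of its height, amid what is visible of it).
- arm.trace(label, picture): "region" (384x512 bool, what is visible of it) and "centre" ([column, row] as shares, 0 to 1, of the picture: columns of its width, rows of its height, amid what is visible of it).
- arm.place_of(label, picture): "centre" ([column, row] as shares, 0 to 1, of the picture: columns of its width, rows of its height: a listed point, or the origin of a listed thing).
The state is a dict: "clock": time; "joints": joint angles; "dq": joint speeds; "joint_efforts": joint torques, N m; "position": TCP position; "ee_rot": TCP orientation; "force": force on the tool from outside, world axes, zero at the start; "ft_torque": the same for the moment, N m; "width": opening from 0.0 (shut) to 1.0 (fully open); "gripper_force": force on a finger pad.
Only numpy, scipy, OpenCV 4.12 (cv2) and the standard library are available. Lean on these libraries where they do the work, as an engineer would, in place of code of your own. Each camera call takes 0.05 s, during which the arm holds its last target. There are 200 camera calls.

## Task

Take the aluminium confectionery bar out of the wooden caddy: it is longer than the opening between the two fixed end covers, so it only comes out tilted, diagonally through the opening, the end under the shallower pocket first. Finish while holding it in the gripper, level and still, above the caddy and a good 10 cm clear of its covers, and do not put it down or let go; leave the caddy and everything else on the table where they are.

Things in the scene. Friction and masses are not known exactly. Their poses are not given: they have to be found in the camera images.
- caddy: Light wooden case standing on the table, 291 x 156 x 69 mm, 4 kg. Origin: centre of its underside; x along its length, to the robot's left (within 23 deg); z up. Walls and floor 8 mm: inside x -137.5 to 137.5, y -70 to 70, floor at z = 8 mm. Fixed covers (z 63 to 69) close both ends of its top; between them it is open from x = -47.5 to 102.5 over the full inner width (150 x 140 mm).
- right_cover_edge (a point): Middle of the right cover's edge at the opening, top side: (-47.5, 0, 69) mm in the caddy's frame. This cover is 6 mm thick and roofs the deep pocket, 90 mm long and 55 mm high inside, at the right-hand end seen from the robot.
- left_cover_edge (a point): Middle of the left cover's edge at the opening, top side: (102.5, 0, 69) mm in the caddy's frame. This cover is 6 mm thick and roofs the shallow pocket, 35 mm long and 55 mm high inside, at the left-hand end seen from the robot.
- caddy_opening (a point): Centre of the caddy's opening, level with the top of the covers: (27.5, 0, 69) mm in the caddy's frame.
- bar: Loose plain aluminium bar, 210 mm long (x), 16 mm wide (y), 22 mm high (z), 0.15 to 0.31 kg, centre of mass at its middle. Origin: centre of its underside. It lies on the caddy's inner floor, roughly lengthwise, +x end under the left cover, -x end under the right cover, its middle in the opening; grip it across its width.
- bar_right_end (a point): Middle of the bar's -x end face, (-105, 0, 11) mm in the bar's frame; starts under the right cover, in the deep pocket.
- bar_left_end (a point): Middle of the bar's +x end face, (105, 0, 11) mm in the bar's frame; starts under the left cover.
- date_stamp: Bystander: wooden hand stamp, 30 x 50 x 70 mm, at the right of the table; origin at the centre of its underside.
- ribbon_spool_1: Bystander: spool of ribbon lying flat, 73 mm across, 28 mm high, at the front left; origin at the centre of its underside.
- carton_left_0: Bystander: upright dark carton, 24 x 58 x 85 mm, behind the caddy; origin at the centre of its underside.
- marker: Bystander: felt marker lying flat, 17 x 135 x 16 mm, at the left; origin at the centre of its underside.
- round_box: Bystander: round chip-wood box, 68 mm across, 30 mm high, at the back left; origin at the centre of its underside.

How it is judged:
By the outcome, as a careful person would: the job done as asked, in the order asked, and still so for the second after the job is handed in, while the arm keeps its last pose, push and grip.
It also fails if it takes over 38 s, if anything falls off the work surface, if the arm or the gripper's body presses on something with over 40 N, if the wrist force passes 120 N, or if a joint passes its speed limit or range.

## Working session

There is one attempt and no reset: what is moved stays moved. The work goes in short steps, Python scripts to look and compute and a tool call to move; the robot and the scene stay as the last step left them, time stands still between calls to the robot, and variables do not carry over. Pictures are saved under pics/ and viewed, at most 10 in all, crops included, and the job is handed in when it is done.

Besides the shell and the picture viewer there is one more tool, called after ">>>" by a JSON object that holds its "name" and its "arguments". carry_out: Moves the arm, as the interface text tells. Its arguments: {"type":"object","properties":{"claw":{"type":"array","items":{"type":"number"}},"delta_pos":{"type":"array","items":{"type":"array","items":{"type":"number"}}},"angular":{"type":"array","items":{"type":"array","items":{"type":"number"}}},"force":{"type":"number"}},"required":["claw","delta_pos","angular"]}

```bash
mkdir -p pics; ls
python3 - <<'E'
from cell import arm
import cv2,numpy as np
print(arm.observe())
for n in ["top","side"]:
    p=arm.get_image(n); cv2.imwrite(f"pics/{n}0.png",p["frame"][:,:,::-1])
    print(n,p["mtx"].round(1).tolist(),p["dist"],np.round(p["T"],3).tolist())
    for l in ["caddy","bar","bar_left_end","bar_right_end","right_cover_edge","left_cover_edge","caddy_opening"]:
        r=arm.place_of(l,p)[:2]
        print(l,[(np.round(np.array(x["centre"])*[512,384],1),round(x["conf"],2)) for x in r])
E
```

```text
pics
{'clock': 0.0, 'joints': array([-1.44457459,  0.43524096,  0.02494932,  1.57411645, -0.01157743,
        1.13402244, -0.07513026]), 'dq': array([-1.04500068e-03,  2.06267118e-05, -2.94045724e-05, -5.77238571e-04,
       -5.17758350e-04,  7.72254214e-04, -2.00099365e-03]), 'joint_efforts': array([ 1.39520571e-04, -6.67866039e+01,  9.85430516e-01, -3.14453351e+01,
       -6.04037731e-02,  4.28115728e-02,  1.69645546e-04]), 'position': array([0.14169941, 0.60817726, 0.22592607]), 'ee_rot': array([-3.58753397e-01, -3.12101173e+00,  2.57985915e-03]), 'force': array([-0.32945937,  0.28256433, -0.18283794]), 'ft_torque': array([-0.0333476 ,  0.00574551,  0.01462296]), 'gripper_force': 0.0, 'width': 1.001987144350863}
top [[426.8, 0.0, 253.8], [0.0, 426.8, 181.8], [0.0, 0.0, 1.0]] [-0.03854552  0.          0.          0.          0.        ] [[-0.007, -0.99, 0.137, 0.388], [-1.0, 0.008, 0.001, 0.026], [-0.002, -0.137, -0.991, 1.519], [0.0, 0.0, 0.0, 1.0]]
caddy [(array([249.3, 200.8]), 0.94)]
bar [(array([246.1, 203.7]), 0.75)]
bar_left_end [(array([215.9, 205.7]), 0.79), (array([367.6, 204.1]), 0.35)]
bar_right_end []
right_cover_edge [(array([260.5, 196.7]), 0.81)]
left_cover_edge [(array([214. , 201.5]), 0.89)]
caddy_opening [(array([240. , 202.6]), 0.89)]
side [[417.9, 0.0, 257.9], [0.0, 417.9, 193.2], [0.0, 0.0, 1.0]] [-0.08571617  0.          0.          0.          0.        ] [[0.855, -0.222, 0.469, -0.093], [-0.518, -0.412, 0.75, -1.017], [0.026, -0.884, -0.467, 0.721], [0.0, 0.0, 0.0, 1.0]]
caddy [(array([247.2, 207.6]), 0.95)]
bar [(array([240. , 210.4]), 0.53), (array([240.6, 190.5]), 0.4)]
bar_left_end [(array([225.5, 193.8]), 0.45), (array([251.7, 197.2]), 0.44)]
bar_right_end []
right_cover_edge [(array([254.6, 198.6]), 0.93), (array([227. , 189.8]), 0.51)]
left_cover_edge [(array([229. , 179.3]), 0.8)]
caddy_opening [(array([238.7, 186.3]), 0.94), (array([180.1, 182.3]), 0.42)]
```

```bash
cat > h.py <<'E'
import cv2,numpy as np
from scipy.spatial.transform import Rotation as R
def ray(p,uv):
    n=cv2.undistortPoints(np.array([[uv]],float),p["mtx"],np.array(p["dist"]))[0,0]
    T=np.array(p["T"]); return T[:3,3],T[:3,:3]@np.r_[n,1]
def on_z(p,uv,z):
    o,d=ray(p,uv); return o+d*(z-o[2])/d[2]
def proj(p,X):
    T=np.linalg.inv(np.array(p["T"])); X=np.atleast_2d(X)@T[:3,:3].T+T[:3,3]
    return cv2.projectPoints(X,np.zeros(3),np.zeros(3),p["mtx"],np.array(p["dist"]))[0][:,0]
E
python3 - <<'E'
from cell import arm
from h import *
p=arm.get_image("top")
for l,z in [("caddy",0),("bar",.008),("bar_left_end",.019),("right_cover_edge",.069),("left_cover_edge",.069),("caddy_opening",.069),("carton_left_0",0),("date_stamp",0),("ribbon_spool_1",0),("marker",0),("round_box",0)]:
    r=arm.place_of(l,p)[:1]
    for x in r:
        uv=np.array(x["centre"])*[512,384]; print(l,uv.round(1),on_z(p,uv,z).round(3),round(x["conf"],2))
m=arm.trace("bar",p)[0]["region"]
ys,xs=np.where(m); 
W=np.array([on_z(p,(x,y),.03) for x,y in zip(xs,ys)]); c=W.mean(0); u,s,v=np.linalg.svd(W-c); print("bar",c,v[0],len(xs))
t=cv2.resize(p["frame"][100:300,130:390,::-1],(780,600),interpolation=cv2.INTER_CUBIC); cv2.imwrite("pics/c1.png",t)
E
```

```text
caddy [249.2 204.1] [0.518 0.045 0.   ] 0.96
bar [245.6 198.3] [0.539 0.057 0.008] 0.71
bar_left_end [215.2 205.9] [0.511 0.164 0.019] 0.48
right_cover_edge [259.4 198.9] [0.53  0.009 0.069] 0.92
left_cover_edge [218.2 199.3] [0.53  0.15  0.069] 0.68
caddy_opening [239.9 201. ] [0.523 0.076 0.069] 0.97
carton_left_0 [273.8 148. ] [ 0.722 -0.046  0.   ] 0.51
date_stamp [218.  199.4] [0.536 0.156 0.   ] 0.7
ribbon_spool_1 [153.2 231.9] [0.422 0.386 0.   ] 0.81
marker [240.3 201.2] [0.529 0.077 0.   ] 0.63
round_box [135.1 161.7] [0.676 0.458 0.   ] 0.78
bar [0.51686878 0.07847396 0.03      ] [ 4.67675462e-02 -9.98905800e-01 -1.56723351e-28] 219
```

View pics/c1.png

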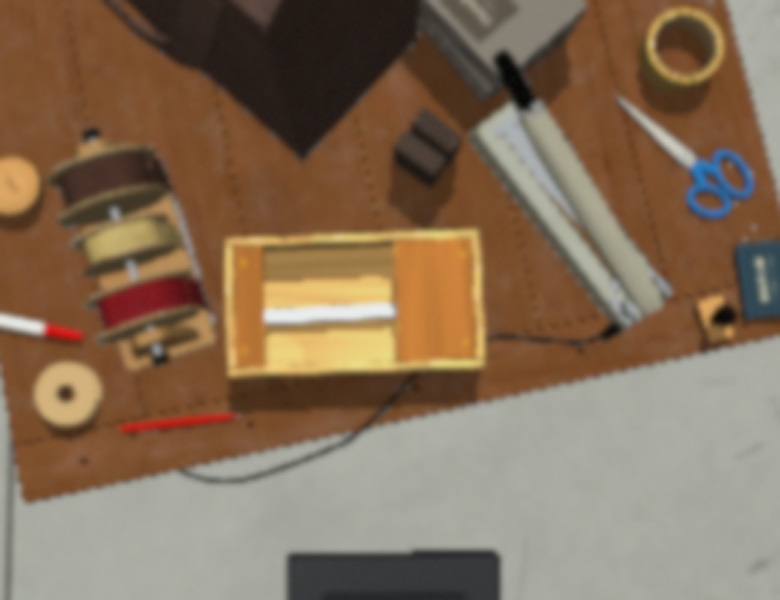

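The top view shows the caddy at crop (225–485, 235–375), turned only about 2°. The bar is the white strip at (265–395, 305–322), and the spool rack stands to the left. Next I move the wrist camera over the caddy.

```bash
cat >> h.py <<'E'
def plan(s,Rt,pt,n):
    """n equal rows: rotvec per row in tool frame, shifts in cm; prints rows"""
    R0=R.from_rotvec(s["ee_rot"]); w=(R0.inv()*Rt).as_rotvec()/n
    dp=(np.array(pt)-s["position"])/n; out=[]
    Rc=R0
    for i in range(n):
        out.append((Rc.inv().apply(dp)*100).round(2).tolist()); Rc=Rc*R.from_rotvec(w)
    print("ang/row",w.round(4).tolist(),"\n",out)
def down(ydir):
    y=np.array([*ydir,0.]);y/=np.linalg.norm(y); z=np.array([0,0,-1.]); return R.from_matrix(np.c_[np.cross(y,z),y,z])
E
python3 - <<'E'
from cell import arm
from h import *
s=arm.observe(); print(R.from_rotvec(s["ee_rot"]).as_matrix().round(3))
for sg in (1,-1):
    Rt=down((sg*.999,sg*.04)); print(sg,np.degrees((R.from_rotvec(s["ee_rot"]).inv()*Rt).as_rotvec()))
    plan(s,Rt,[.52,.07,.30],18)
E
```

```text
[[-0.974  0.227  0.   ]
 [ 0.227  0.974  0.   ]
 [-0.     0.    -1.   ]]
1 [ 1.21770882e-03 -7.63542769e-04  7.45918901e+01]
ang/row [0.0, -0.0, 0.0723] 
 [[-2.73, -2.44, -0.41], [-2.89, -2.23, -0.41], [-3.05, -2.02, -0.41], [-3.19, -1.79, -0.41], [-3.31, -1.56, -0.41], [-3.41, -1.32, -0.41], [-3.5, -1.07, -0.41], [-3.57, -0.81, -0.41], [-3.62, -0.55, -0.41], [-3.65, -0.29, -0.41], [-3.66, -0.02, -0.41], [-3.65, 0.24, -0.41], [-3.62, 0.5, -0.41], [-3.58, 0.76, -0.41], [-3.51, 1.02, -0.41], [-3.43, 1.27, -0.41], [-3.33, 1.52, -0.41], [-3.21, 1.75, -0.41]]
-1 [ 8.21846339e-04  1.31069218e-03 -1.05408110e+02]
ang/row [0.0, 0.0, -0.1022] 
 [[-2.73, -2.44, -0.41], [-2.46, -2.7, -0.41], [-2.17, -2.94, -0.41], [-1.86, -3.15, -0.41], [-1.53, -3.32, -0.41], [-1.18, -3.46, -0.41], [-0.83, -3.56, -0.41], [-0.46, -3.63, -0.41], [-0.09, -3.66, -0.41], [0.29, -3.65, -0.41], [0.66, -3.6, -0.41], [1.02, -3.51, -0.41], [1.37, -3.39, -0.41], [1.71, -3.23, -0.41], [2.03, -3.04, -0.41], [2.33, -2.82, -0.41], [2.61, -2.56, -0.41], [2.86, -2.28, -0.41]]
```

>>> {"name": "carry_out", "arguments": {"claw": [4, 4, 4, 4, 4, 4, 4, 4, 4, 4, 4, 4, 4, 4, 4, 4, 4, 4, 4, 4], "delta_pos": [[0, 0, -4], [0, 0, -3.5], [-2.73, -2.44, 0], [-2.89, -2.23, 0], [-3.05, -2.02, 0], [-3.19, -1.79, 0], [-3.31, -1.56, 0], [-3.41, -1.32, 0], [-3.5, -1.07, 0], [-3.57, -0.81, 0], [-3.62, -0.55, 0], [-3.65, -0.29, 0], [-3.66, -0.02, 0], [-3.65, 0.24, 0], [-3.62, 0.5, 0], [-3.58, 0.76, 0], [-3.51, 1.02, 0], [-3.43, 1.27, 0], [-3.33, 1.52, 0], [-3.21, 1.75, 0]], "angular": [[0, 0, 0], [0, 0, 0], [0, 0, 0.0723], [0, 0, 0.0723], [0, 0, 0.0723], [0, 0, 0.0723], [0, 0, 0.0723], [0, 0, 0.0723], [0, 0, 0.0723], [0, 0, 0.0723], [0, 0, 0.0723], [0, 0, 0.0723], [0, 0, 0.0723], [0, 0, 0.0723], [0, 0, 0.0723], [0, 0, 0.0723], [0, 0, 0.0723], [0, 0, 0.0723], [0, 0, 0.0723], [0, 0, 0.0723]]}}

```text
clock: 3.45
position: [0.5209, 0.0686, 0.302]
ee_rot: [2.179, 2.263, 0.001]
force: [1.1, 0.4, -0.7]
width: 0.439
gripper_force: 0.0
```

Run:
```python
from cell import arm
from h import *
arm.get_image("top")
p=arm.get_image("wrist"); s=arm.observe(); print(s["clock"],s["position"],R.from_rotvec(s["ee_rot"]).as_matrix().round(3).tolist(),s["joints"].round(2))
print(np.round(p["T"],3).tolist())
for l,z in [("caddy",0),("bar",.008),("bar_left_end",.019),("right_cover_edge",.069),("left_cover_edge",.069),("caddy_opening",.069)]:
    for x in arm.place_of(l,p)[:1]:
        uv=np.array(x["centre"])*[512,384]; print(l,uv.round(1),on_z(p,uv,z).round(4),round(x["conf"],2))
for x in arm.trace("bar",p)[:1]:
    m=x["region"].astype(np.uint8); c=max(cv2.findContours(m,0,2)[0],key=cv2.contourArea); b=cv2.boxPoints(cv2.minAreaRect(c)); print("bar box",b.tolist(),[on_z(p,q,.03).round(4).tolist() for q in b])
cv2.imwrite("pics/w1.png",cv2.resize(p["frame"][:,:,::-1],(768,576)))
```

```text
3.55 [0.52228663 0.06474802 0.30210523] [[-0.031, 1.0, 0.002], [1.0, 0.031, -0.002], [-0.002, 0.002, -1.0]] [-0.71  0.23  0.61  1.73 -0.13  1.22 -0.04]
[[1.0, 0.026, 0.011, 0.521], [0.028, -0.954, -0.297, 0.143], [0.002, 0.297, -0.955, 0.459], [0.0, 0.0, 0.0, 1.0]]
caddy [251.  159.1] [0.5167 0.0519 0.    ] 0.79
bar [250.4 155. ] [0.5157 0.0603 0.008 ] 0.61
bar_left_end [249.   83.7] [0.5113 0.1691 0.019 ] 0.89
right_cover_edge [253.4 202.5] [0.5224 0.     0.069 ] 0.96
left_cover_edge [256.2  92.4] [0.5222 0.1556 0.069 ] 0.74
caddy_opening [253.2 151.4] [0.5202 0.0766 0.069 ] 0.83
bar box [[242.265625, 94.05717468261719], [252.990234375, 93.70362854003906], [256.4270324707031, 197.9529571533203], [245.70242309570312, 198.30650329589844]] [[0.502, 0.154, 0.03], [0.5177, 0.1549, 0.03], [0.5273, -0.0063, 0.03], [0.5098, -0.0074, 0.03]]
```

View pics/w1.png

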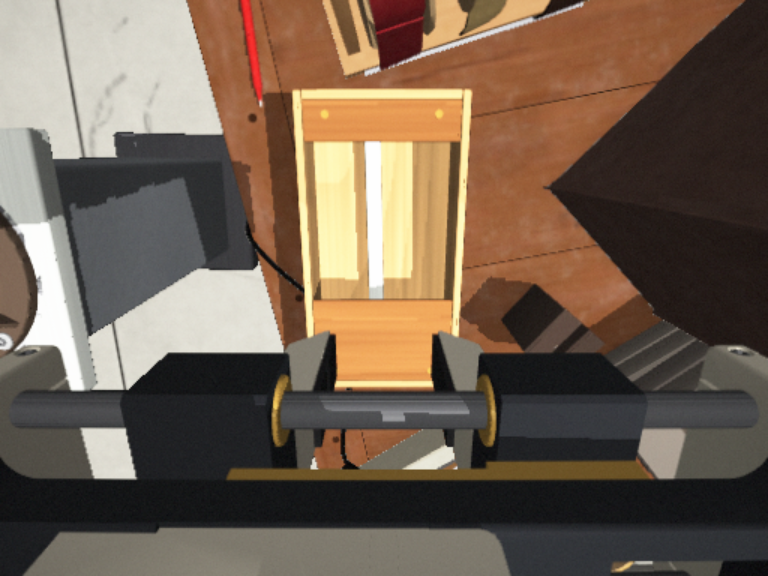

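The wrist view shows the caddy square in frame. The opening runs from row 141 to row 299 (x 314–455), and the bar is the white strip at x 366–384 with both ends hidden. The side camera may see into the left pocket, so I'll use it for the bar's lengthwise position.

Run:
```python
from cell import arm
from h import *
p=arm.get_image("side")
for x in arm.place_of("bar_left_end",p)[:3]:
    uv=np.array(x["centre"])*[512,384]; print(uv.round(1),on_z(p,uv,.019).round(4),x["conf"])
for x in arm.trace("bar",p)[:2]:
    ys,xs=np.where(x["region"]); print(x["conf"],xs.min(),xs.max(),ys.min(),ys.max())
    for q in (ys.argmin(),ys.argmax()): print(xs[q],ys[q],on_z(p,(xs[q],ys[q]),.03).round(3))
for Y in (.14,.15,.16,.17,.18): print(Y,proj(p,[.5145-.054*(Y-.074),Y,.03]).round(1))
cv2.imwrite("pics/s1.png",cv2.resize(p["frame"][140:240,190:320,::-1],(780,600),interpolation=cv2.INTER_CUBIC))
```

```text
[225.7 192.1] [0.5127 0.1708 0.019 ] 0.61
0.44 224 241 191 204
224 191 [0.502 0.163 0.03 ]
234 204 [0.488 0.063 0.03 ]
0.16 204 288 173 237
238 173 [0.618 0.271 0.03 ]
246 237 [ 0.425 -0.129  0.03 ]
0.14 [[229.2 193. ]]
0.15 [[227.8 191.9]]
0.16 [[226.3 190.8]]
0.17 [[224.9 189.7]]
0.18 [[223.5 188.6]]
```

View pics/s1.png

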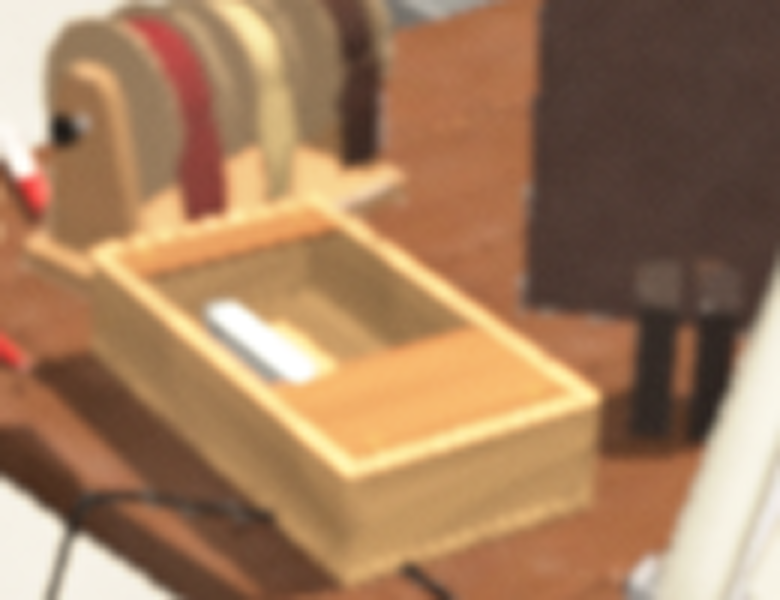

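The side view shows the bar's left end at crop (222, 302), so y ≈ 0.165. That puts the bar's centre at caddy x ≈ 9 mm. The spool rack is close on the left and about 11 cm tall, so the bar will have to come out steeply. I'll grip 25 mm left of the bar's centre.

Run:
```python
from cell import arm
from h import *
s=arm.observe(); print(s["position"],s["ee_rot"],s["dq"].round(3))
plan(s,down((.9985,.054)),[.514,.085,.10],8)
```

```text
[0.5200226  0.07051462 0.30179463] [-2.17434740e+00 -2.26726458e+00 -4.64155544e-04] [ 0.003  0.001  0.003 -0.002  0.001  0.001  0.   ]
ang/row [0.0, -0.0, -0.0015] 
 [[0.18, -0.07, 2.52], [0.18, -0.07, 2.52], [0.18, -0.07, 2.52], [0.18, -0.07, 2.52], [0.18, -0.07, 2.52], [0.18, -0.07, 2.52], [0.18, -0.07, 2.52], [0.18, -0.07, 2.52]]
```

>>> {"name": "carry_out", "arguments": {"claw": [4, 4, 4, 4, 4, 4, 4, 4, 4, 4], "delta_pos": [[0.18, -0.07, 2.5], [0.18, -0.07, 2.5], [0.18, -0.07, 2.5], [0.18, -0.07, 2.5], [0.18, -0.07, 2.5], [0.18, -0.07, 2.5], [0.18, -0.07, 2.5], [0.18, -0.07, 2.5], [0, 0, 0], [0, 0, 0]], "angular": [[0, 0, -0.0015], [0, 0, -0.0015], [0, 0, -0.0015], [0, 0, -0.0015], [0, 0, -0.0015], [0, 0, -0.0015], [0, 0, -0.0015], [0, 0, -0.0015], [0, 0, 0], [0, 0, 0]], "force": 40}}

```text
clock: 5.05
position: [0.514, 0.084, 0.1021]
ee_rot: [-2.162, -2.279, 0.001]
force: [0.7, -0.4, 0.5]
width: 0.437
gripper_force: 0.0
```

Run:
```python
from cell import arm
from h import *
p=arm.get_image("wrist"); s=arm.observe(); print(s["clock"],s["position"],R.from_rotvec(s["ee_rot"]).as_matrix().round(3).tolist(),s["joints"].round(2))
for q in ([.514,.085,.03],[.5193,-.01,.03],[.514,.085,.012],[.52,.1535,.069],[.523,.0036,.069]): print(q,proj(p,q)*1.5)
cv2.imwrite("pics/w2.png",cv2.resize(p["frame"][:,:,::-1],(768,576)))
```

```text
5.1 [0.51468992 0.08401484 0.10275823] [[-0.052, 0.999, 0.001], [0.999, 0.052, 0.0], [0.0, 0.001, -1.0]] [-0.64  0.44  0.51  2.   -0.3   0.77  0.1 ]
[0.514, 0.085, 0.03] [[384.04696692 296.73501906]]
[0.5193, -0.01, 0.03] [[384.3321754  435.40054155]]
[0.514, 0.085, 0.012] [[384.03290068 287.30420911]]
[0.52, 0.1535, 0.069] [[405.90321776 180.15523473]]
[0.523, 0.0036, 0.069] [[392.46055899 460.37006433]]
```

View pics/w2.png

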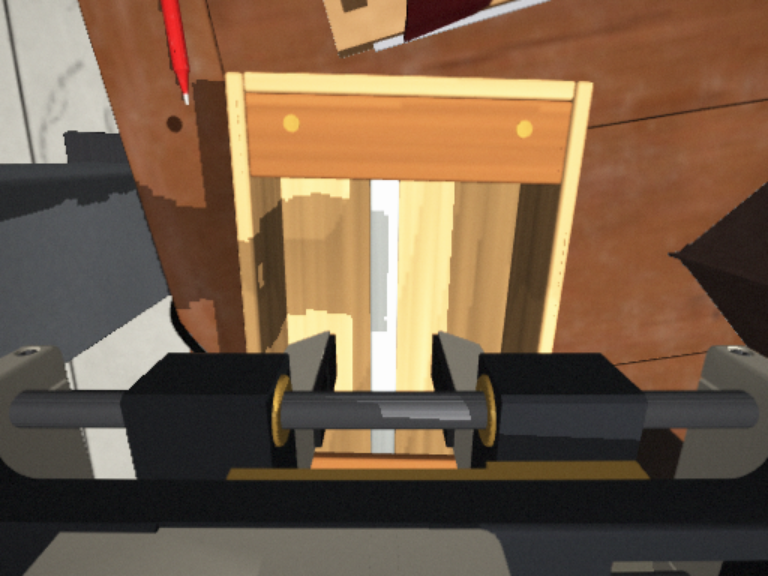

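The bar sits centred between the fingers at x ≈ 384 and parallel to them, and the cover edges are where I predicted. I'll descend and close.

>>> {"name": "carry_out", "arguments": {"claw": [4, 4, 4, 4, 4, 4, 4, 1.2, 1.2, 1.2, 1.2, 1.2, 1.2, 1.2], "delta_pos": [[0, 0, 2], [0, 0, 2], [0, 0, 2], [0, 0, 1.5], [0, 0, 1], [0, 0, 0.4], [0, 0, 0], [0, 0, 0], [0, 0, 0], [0, 0, 0], [0, 0, 0], [0, 0, 0], [0, 0, 0], [0, 0, 0]], "angular": [[0, 0, 0], [0, 0, 0], [0, 0, 0], [0, 0, 0], [0, 0, 0], [0, 0, 0], [0, 0, 0], [0, 0, 0], [0, 0, 0], [0, 0, 0], [0, 0, 0], [0, 0, 0], [0, 0, 0], [0, 0, 0]], "force": 45}}

```text
clock: 6.5
position: [0.5143, 0.0841, 0.0131]
ee_rot: [2.162, 2.279, 0.001]
force: [-0.3, -0.1, 6.6]
width: 0.173
gripper_force: 45.0
```

>>> {"name": "carry_out", "arguments": {"claw": [1.2, 1.2, 1.2, 1.2, 1.2, 1.2, 1.2, 1.2, 1.2, 1.2], "delta_pos": [[0, 0, -0.2], [0, 0, -0.2], [0, 0, 0], [-0.8, 0, 0], [-0.8, 0, 0], [-0.8, 0, 0], [-0.6, 0, 0], [-0.3, 0, 0], [0, 0, 0], [0, 0, 0]], "angular": [[0, 0, 0], [0, 0, 0], [0, 0, 0], [0, 0, 0], [0, 0, 0], [0, 0, 0], [0, 0, 0], [0, 0, 0], [0, 0, 0], [0, 0, 0]]}}

```text
clock: 7.5
position: [0.5157, 0.0512, 0.0167]
ee_rot: [-2.162, -2.279, -0.0]
force: [0.3, -0.3, -2.4]
width: 0.167
gripper_force: 45.0
```

Run:
```python
from cell import arm
from h import *
p=arm.get_image("wrist"); s=arm.observe(); print(s["clock"],s["position"],R.from_rotvec(s["ee_rot"]).as_matrix().round(3).tolist(),s["force"],s["width"])
for x in arm.place_of("bar_left_end",p)[:1]:
    uv=np.array(x["centre"])*[512,384]; print(uv*1.5,on_z(p,uv,.023).round(4),x["conf"])
cv2.imwrite("pics/w3.png",cv2.resize(p["frame"][:,:,::-1],(768,576)))
```

```text
7.55 [0.51574077 0.05140765 0.01670411] [[-0.053, 0.999, -0.0], [0.999, 0.053, 0.0], [0.0, -0.0, -1.0]] [-2.51947426e-03 -1.10366374e-01 -2.89813356e+00] 0.1699482226443117
[386.688  146.9952] [0.5122 0.1336 0.023 ] 0.63
```

View pics/w3.png

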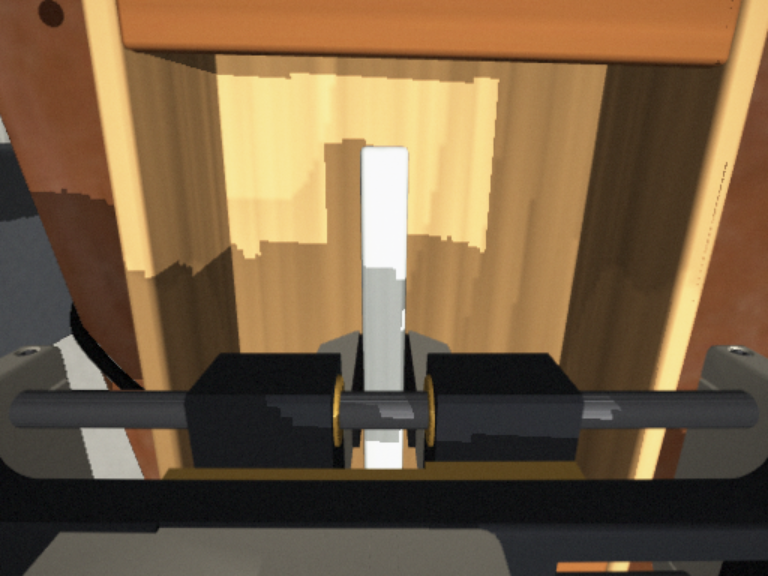

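The bar's left end is free at row 147, so y ≈ 0.130. The right end is then about 5 mm from the deep pocket's wall. Next I compute the tilt and pull-out rows.

Run:
```python
import numpy as np
W=np.array([(-132,11.6,0),(-130,11.5,17),(-100,13.5,21),(-70,16,30),(-45,19,38),(-26,23,42),(-26,150,42)],float); N=[7,4,4,4,3,5]
def tcp(w):
    t=np.radians(w[2]); return w[0]+131*np.cos(t)-5*np.sin(t), w[1]+131*np.sin(t)+5*np.cos(t), t
for i,n in enumerate(N):
    print(W[i+1],"tcp",np.round(tcp(W[i+1]),3)); D=[]
    for k in range(n):
        a=tcp(W[i]+(W[i+1]-W[i])*k/n); b=tcp(W[i]+(W[i+1]-W[i])*(k+1)/n)
        dx,dz,t=b[0]-a[0],b[1]-a[1],a[2]
        # tool x = bar dir (cos,sin), tool z = (sin,-cos)
        D.append([round((dx*np.cos(t)+dz*np.sin(t))/10,2),0,round((dx*np.sin(t)-dz*np.cos(t))/10,2)])
    print(D,round((b[2]-a[2]),4))
```

```text
[-130.    11.5   17. ] tcp [-6.186 54.582  0.297]
[[np.float64(-0.0), 0, np.float64(-0.55)], [np.float64(-0.0), 0, np.float64(-0.55)], [np.float64(-0.0), 0, np.float64(-0.55)], [np.float64(-0.0), 0, np.float64(-0.55)], [np.float64(-0.01), 0, np.float64(-0.55)], [np.float64(-0.01), 0, np.float64(-0.55)], [np.float64(-0.01), 0, np.float64(-0.55)]] 0.0424
[-100.    13.5   21. ] tcp [20.507 65.114  0.367]
[[np.float64(0.72), 0, np.float64(-0.06)], [np.float64(0.72), 0, np.float64(-0.04)], [np.float64(0.71), 0, np.float64(-0.03)], [np.float64(0.71), 0, np.float64(-0.02)]] 0.0175
[-70.  16.  30.] tcp [40.949 85.83   0.524]
[[np.float64(0.69), 0, np.float64(-0.3)], [np.float64(0.68), 0, np.float64(-0.28)], [np.float64(0.67), 0, np.float64(-0.25)], [np.float64(0.66), 0, np.float64(-0.22)]] 0.0393
[-45.  19.  38.] tcp [ 55.151 103.592   0.663]
[[np.float64(0.55), 0, np.float64(-0.21)], [np.float64(0.54), 0, np.float64(-0.19)], [np.float64(0.53), 0, np.float64(-0.17)], [np.float64(0.52), 0, np.float64(-0.15)]] 0.0349
[-26.  23.  42.] tcp [ 68.006 114.372   0.733]
[[np.float64(0.57), 0, np.float64(-0.02)], [np.float64(0.56), 0, np.float64(-0.01)], [np.float64(0.55), 0, np.float64(0.01)]] 0.0233
[-26. 150.  42.] tcp [ 68.006 241.372   0.733]
[[np.float64(1.7), 0, np.float64(-1.89)], [np.float64(1.7), 0, np.float64(-1.89)], [np.float64(1.7), 0, np.float64(-1.89)], [np.float64(1.7), 0, np.float64(-1.89)], [np.float64(1.7), 0, np.float64(-1.89)]] 0.0
```

>>> {"name": "carry_out", "arguments": {"claw": [1.2, 1.2, 1.2, 1.2, 1.2, 1.2, 1.2, 1.2, 1.2], "delta_pos": [[0, 0, -0.55], [0, 0, -0.55], [0, 0, -0.55], [0, 0, -0.55], [0, 0, -0.55], [0, 0, -0.55], [0, 0, -0.55], [0, 0, 0], [0, 0, 0]], "angular": [[0, 0.0424, 0], [0, 0.0424, 0], [0, 0.0424, 0], [0, 0.0424, 0], [0, 0.0424, 0], [0, 0.0424, 0], [0, 0.0424, 0], [0, 0, 0], [0, 0, 0]]}}

```text
clock: 8.5
position: [0.516, 0.0461, 0.0546]
ee_rot: [-2.005, -2.112, -0.299]
force: [0.2, -0.3, -2.0]
width: 0.169
gripper_force: 45.0
```

Run:
```python
from cell import arm
from h import *
p=arm.get_image("side"); s=arm.observe(); print(s["clock"],s["position"],R.from_rotvec(s["ee_rot"]).as_matrix().round(3).tolist(),s["force"],s["ft_torque"],s["width"],s["joints"].round(2))
cv2.imwrite("pics/s2.png",cv2.resize(p["frame"][120:250,180:350,::-1],(784,600),interpolation=cv2.INTER_CUBIC))
```

```text
8.55 [0.51579522 0.04668908 0.05453728] [[-0.051, 0.999, -0.016], [0.955, 0.053, 0.291], [0.292, -0.0, -0.956]] [ 0.0984107  -0.40335336 -2.34574847] [-0.47676148  0.00706238 -0.01612298] 0.17133557556656415 [-0.13  0.52  0.2   2.02 -0.61  0.74  0.58]
```

View pics/s2.png

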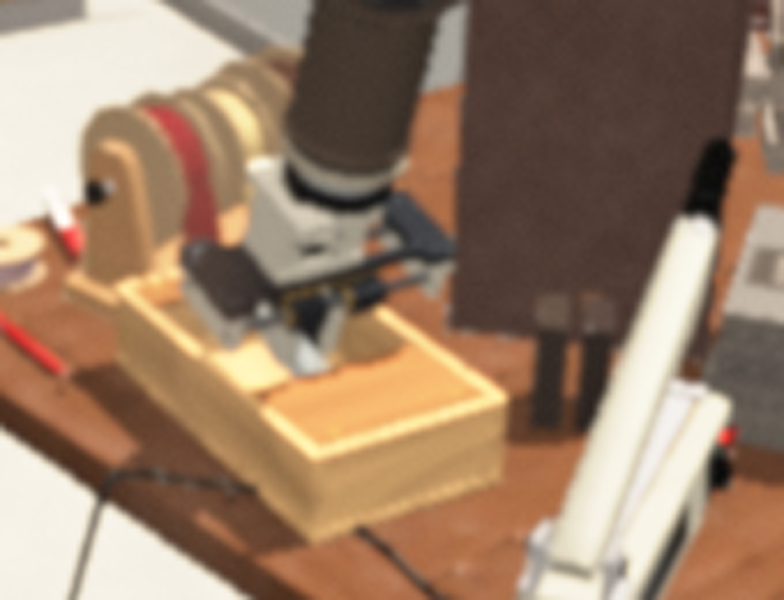

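The gripper is tilted over the opening with no contact: force is about −2.3 N, which is just the bar's weight. Next I slide it out along the diagonal.

>>> {"name": "carry_out", "arguments": {"claw": [1.2, 1.2, 1.2, 1.2, 1.2, 1.2, 1.2, 1.2, 1.2, 1.2], "delta_pos": [[0.72, 0, -0.06], [0.72, 0, -0.04], [0.71, 0, -0.03], [0.71, 0, -0.02], [0.69, 0, -0.3], [0.68, 0, -0.28], [0.67, 0, -0.25], [0.66, 0, -0.22], [0, 0, 0], [0, 0, 0]], "angular": [[0, 0.0175, 0], [0, 0.0175, 0], [0, 0.0175, 0], [0, 0.0175, 0], [0, 0.0393, 0], [0, 0.0393, 0], [0, 0.0393, 0], [0, 0.0393, 0], [0, 0, 0], [0, 0, 0]]}}

```text
clock: 9.55
position: [0.5135, 0.0927, 0.0858]
ee_rot: [-1.871, -1.971, -0.501]
force: [-0.2, -0.0, -2.1]
width: 0.172
gripper_force: 45.0
```

>>> {"name": "carry_out", "arguments": {"claw": [1.2, 1.2, 1.2, 1.2, 1.2, 1.2, 1.2, 1.2, 1.2], "delta_pos": [[0.55, 0, -0.21], [0.54, 0, -0.19], [0.53, 0, -0.17], [0.52, 0, -0.15], [0.57, 0, -0.02], [0.56, 0, -0.01], [0.55, 0, 0.01], [0, 0, 0], [0, 0, 0]], "angular": [[0, 0.0349, 0], [0, 0.0349, 0], [0, 0.0349, 0], [0, 0.0349, 0], [0, 0.0233, 0], [0, 0.0233, 0], [0, 0.0233, 0], [0, 0, 0], [0, 0, 0]]}}

```text
clock: 10.45
position: [0.5121, 0.1199, 0.1144]
ee_rot: [-1.74, -1.834, -0.668]
force: [-0.5, 0.6, -3.0]
width: 0.165
gripper_force: 45.0
```

Run:
```python
from cell import arm
from h import *
p=arm.get_image("wrist"); s=arm.observe(); print(s["clock"],s["position"],R.from_rotvec(s["ee_rot"]).as_matrix().round(3).tolist(),s["force"],s["ft_torque"],s["width"],s["joints"].round(2))
cv2.imwrite("pics/w4.png",cv2.resize(p["frame"][:,:,::-1],(640,480)))
```

```text
10.5 [0.51209021 0.11996918 0.11442696] [[-0.039, 0.999, -0.035], [0.742, 0.053, 0.668], [0.669, 0.0, -0.743]] [-0.53292264  0.77655177 -2.43134093] [-1.13490877  0.00480046 -0.03956273] 0.17096356083768816 [ 0.13  0.56  0.01  1.98 -0.9   1.    0.86]
```

View pics/w4.png

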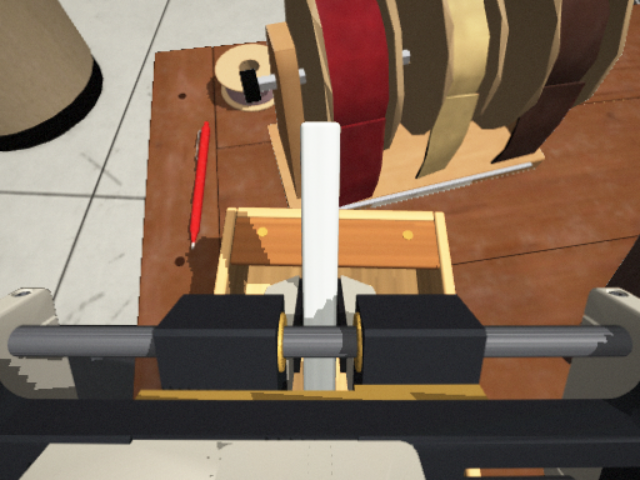

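The bar now stands diagonally over the left cover (tip at 320, 125) with no extra force. I'll lift straight up and then level it.

>>> {"name": "carry_out", "arguments": {"claw": [1.2, 1.2, 1.2, 1.2, 1.2, 1.2, 1.2, 1.2, 1.2, 1.2, 1.2, 1.2], "delta_pos": [[0.3, 0, 0.27], [0.67, 0, -0.74], [0.67, 0, -0.74], [1, 0, -1.11], [1.34, 0, -1.49], [1.34, 0, -1.49], [1.34, 0, -1.49], [1.34, 0, -1.49], [1.34, 0, -1.49], [1.34, 0, -1.49], [0.67, 0, -0.74], [0, 0, 0]], "angular": [[0, 0, 0], [0, 0, 0], [0, 0, 0], [0, 0, 0], [0, 0, 0], [0, 0, 0], [0, 0, 0], [0, 0, 0], [0, 0, 0], [0, 0, 0], [0, 0, 0], [0, 0, 0]]}}

```text
clock: 11.7
position: [0.5124, 0.1239, 0.2815]
ee_rot: [-1.74, -1.837, -0.671]
force: [-0.2, -0.2, -2.7]
width: 0.173
gripper_force: 45.0
```

>>> {"name": "carry_out", "arguments": {"claw": [1.2, 1.2, 1.2, 1.2, 1.2, 1.2, 1.2, 1.2, 1.2, 1.2, 1.2, 1.2, 1.2, 1.2, 1.2, 1.2, 1.2, 1.2, 1.2, 1.2], "delta_pos": [[0, 0, 0], [0, 0, 0], [0, 0, 0], [0, 0, 0], [0, 0, 0], [0, 0, 0], [0, 0, 0], [0, 0, 0], [0, 0, 0], [0, 0, 0], [0, 0, 0], [0, 0, 0], [-0.8, 0, 0], [-1, 0, 0], [-1, 0, 0], [-0.8, 0, 0], [-0.4, 0, 0], [0, 0, 0], [0, 0, 0], [0, 0, 0]], "angular": [[0, -0.061, 0], [0, -0.061, 0], [0, -0.061, 0], [0, -0.061, 0], [0, -0.061, 0], [0, -0.061, 0], [0, -0.061, 0], [0, -0.061, 0], [0, -0.061, 0], [0, -0.061, 0], [0, -0.061, 0], [0, -0.061, 0], [0, 0, 0], [0, 0, 0], [0, 0, 0], [0, 0, 0], [0, 0, 0], [0, 0, 0], [0, 0, 0], [0, 0, 0]]}}

```text
clock: 13.7
position: [0.514, 0.0844, 0.2795]
ee_rot: [-2.161, -2.279, -0.002]
force: [-0.2, 0.8, -2.3]
width: 0.168
gripper_force: 45.0
```

Run:
```python
from cell import arm
from h import *
p=arm.get_image("side"); s=arm.observe(); print(s["clock"],s["position"],R.from_rotvec(s["ee_rot"]).as_matrix().round(3).tolist(),s["force"],s["width"],np.abs(s["dq"]).max())
# predicted level bar underside ends
t=s["position"]; a=R.from_rotvec(s["ee_rot"]).as_matrix()[:,0]
print([((proj(p,t+a*k+[0,0,h])[0]-[180,80])*[784/170,600/130]).round() for k in(.079,-.131) for h in (-.005,.017)])
cv2.imwrite("pics/s3.png",cv2.resize(p["frame"][80:210,180:350,::-1],(784,600),interpolation=cv2.INTER_CUBIC))
```

```text
13.75 [0.51395846 0.08443651 0.2795272 ] [[-0.053, 0.999, -0.0], [0.999, 0.053, 0.002], [0.002, 0.0, -1.0]] [-0.14361036  0.35446178 -2.03436917] 0.17055080227770564 0.002545398821365218
[array([209., 206.]), array([209., 177.]), array([376., 299.]), array([377., 267.])]
```

View pics/s3.png

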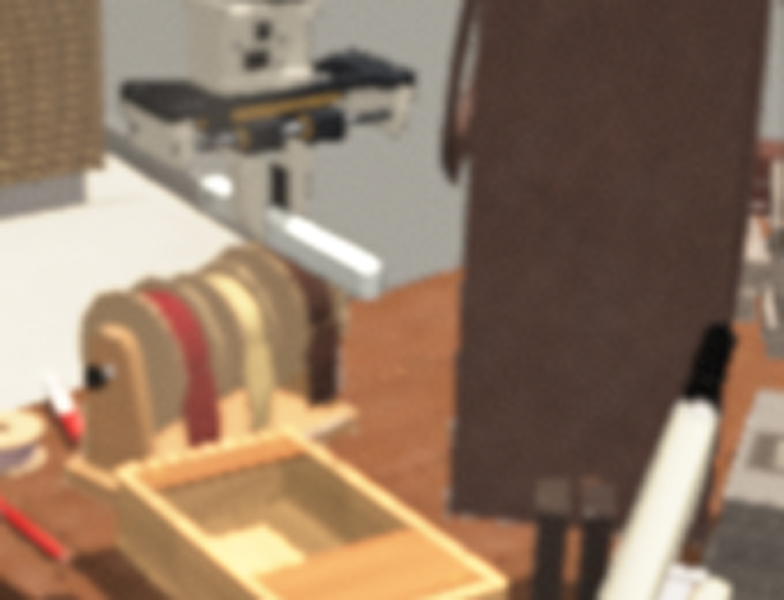

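The bar's right end appears at (375, 265–298), matching the level prediction of (376, 267–299). Its left end, near (212, 185), matches too. The bar is level and still about 20 cm above the covers, and the caddy is empty and hasn't moved.

```bash
python3 -c "
from cell import arm
print(arm.sign_off())"
```

```text
the job is handed in; nothing more can be done
None
```

The bar came out left end first and is held level and still about 20 cm above the caddy's covers; nothing else was seen to move, and I handed the job in at about 14 s of the 38 s allowed.

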